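Couple the drawbar onto the load cell's ball

TASK

Couple the brake's drawbar to the load cell: swing the coupler's latch handle fully up, then press the coupler head fully down onto the ball stud, then press the handle all the way down so that it snaps into its spring clip and locks. Leave the tools and parts lying around where they are.

Things in the scene. Friction and masses are not known exactly. Their poses are not given: they have to be found in the camera images.
- stand: Load stand, fixed to the table: aluminium base plate 320 x 120 x 12 mm; along its own +x it carries a hinge pedestal (grey brake drum on its +y side), then a grey load cell with an upright ball stud. Origin: centre of the plate's underside, on the table; x from hinge to ball, y across, z up. Drawbar, coupler and handle lie in its y = 0 plane.
- ball (a point): Centre of the steel ball (32 mm diameter), at x +100, z 84 mm in the stand's frame.
- drawbar_hinge (a point): Axis of the drawbar's hinge (parallel to the stand's y), at x -100, z 84 mm in the stand's frame. The drawbar is a dark steel bar 24 wide, 20 high, from here to a square hollow coupler head, 56 x 52, whose place for the ball is 200 mm along the bar.
- drawbar (a joint): Drawbar angle, rad: 0 = level, coupler fully down on the ball (hard stop); grows as the coupler end rises, to 0.40. The stiff hinge stays where it is left; about 3 to 6 N pressed down on the head moves it.
- coupler_top (a point): Middle of the flat top of the coupler head, 208 mm along the drawbar from the hinge and 28 mm above the bar's centre line: the place to press the coupler down. Its axes are the drawbar's.
- handle_pivot (a point): Pivot of the latch handle, 164 mm along the drawbar from its hinge, on the bar's centre line; axis parallel to the stand's y. A fork below the pivot closes under the ball when the handle goes down; it stops the coupler from going over the ball unless the handle is above about 0.5 rad, and the handle from closing unless the coupler is fully down.
- handle (a joint): Latch handle angle relative to the drawbar, rad: 0 = down along the drawbar, held in its clip (locked); grows as the grip rises and swings up towards the coupler head, to a stop at 0.95. It stays where it is left; 1 to 3 N at the grip moves it.
- clip (a point): Mouth of the sprung clip on top of the drawbar: two steel jaws, 24 mm long, 75 mm back from the handle pivot, 26 mm above the bar's centre line. Over about the last 0.15 rad the bead under the handle's thin blade parts them and snaps in: about 5 to 10 N pressed down on the grip does it.
- handle_grip (a point): Middle of the handle's black grip, a bar 56 long, 16 wide (along the stand's y), 14 mm high. With the handle at 0 it lies 115 mm back from the pivot towards the hinge and 37 mm above the bar's centre line; the grip's free end is 25 mm further on. Axes: the handle's (at 0 those of the drawbar, x from the grip to the head).
- spanner: loose steel spanner, 150 long, lying beyond the stand (mm). Origin: centre of its underside. A bystander.
- bearing: loose steel ball bearing ring, 62 diameter, 18 high, beside the stand (mm). Origin: centre of its underside. A bystander.
- hub: loose stepped steel coupling hub, 56 diameter, 42 high, on the robot's side of the stand (mm). Origin: centre of its underside. A bystander.
- junction_box: loose grey metal box, 116 x 80 x 44, with two connectors on one end (mm). Origin: centre of its underside. A bystander.
- probe: loose black hand probe with a steel end, 150 long, 34 thick (mm). Origin: centre of its underside. A bystander.
- screwdriver: loose screwdriver, 180 long (mm). Origin: centre of its underside. A bystander.
- mug: loose white mug, 80 diameter, 90 high (mm). Origin: centre of its underside. A bystander.

How it is judged:
By the outcome, as a careful person would: the job done as asked, in the order asked, and still so for the second after the job is handed in, with the robot touching nothing.
It also fails if it takes over 54 s, if anything falls off the work surface, if the arm or the gripper's body presses on something with over 40 N, if the wrist force passes 120 N, or if a joint passes its speed limit or range.

ROBOT

A 7-joint arm with a two-finger parallel gripper is mounted at the origin on the work surface. World frame = base frame: x ahead of the robot, y to its left, z up, the work surface at z = 0. Lengths are in m, angles in rad, forces in N, time in s.
With the tool pointing down it reaches from about 0.425 to 0.925 m from the base axis. Payload 6.8 kg.
Tool frame: the origin (TCP) lies midway between the tips of the shut fingers; the grasp point (between the pads) lies 19 mm behind it; x points along the fingers, z is the direction in which the jaws open and shut, and the axes are right-handed (so a half turn about x gives the same grasp; the last joint's range is limited). The gripper opens to 85 mm and grips with 20 to 120 N. Pads are 22 mm wide; open, the fingers measure 114 mm over their backs; the gripper's body (76 mm by 85 mm) begins 54 mm behind the grasp point. The pads swing forward as they close: fully open they stand 13 mm farther back than shut.
Start: joints at [1.157, 0.477, 0.022, 1.555, -0.011, 1.109, -0.083], TCP at [0.203, -0.644, 0.231] pointing down, gripper open.
Joint ranges: [-2.96, 2.96], [-0.34, 2.1], [-1.41, 1.46], [0.24, 2.44], [-1.37, 4.51], [0.17, 1.92], [-2.96, 2.96]. Speed limits (rad/s): [2.39, 2.39, 3.14, 3.14, 3.14, 3.14, 3.14].

INTERFACE

Orientations are given as a unit quaternion [w, x, y, z].
In Python, from station import bot gives the robot as it stands. The module is installed in compiled form; this text tells all that it offers.
- The arm moves only by the shell command python3 -m jog 'ROWS' [FORCE]. ROWS is text: rows parted by semicolons, each of 7 numbers parted by spaces: the shift along the tool's x, y, z in mm, then the turn, a rotation vector about the tool's x, y, z in units of 6 degrees (1.0 is 6 degrees), then the finger opening in mm, from 0 to 85.4. A call has 1 to 5 rows; each row shifts and turns the commanded pose from where the row before left it, along the tool's axes as they then stand; what a row does not reach is not made up. A row lasts 1/10 s, in which the tool goes at most 50 mm and 8.59 degrees, less where a joint would pass 70% of its speed; a pose out of reach is approached as far as the arm can. A call with a gripper value outside its range is refused whole. The fingers move at their own pace and stop on an object; FORCE is the grip in N (left out, the last holds). Time passes only in rows, so rows that do not move let the fingers close. It gives the time, the measured TCP pose, the force and the opening at its end, in the units of the state.
- bot.get_obs(): the state, without advancing time (a new reading comes with each control period).
- bot.read_camera(name): name is "scene" or "top" or "wrist"; returns (picture, depth): 384x512x3 uint8, red, green, blue; 384x512 float32, m along the optical axis (not along the pixel's ray), 0 where there is no reading.
- bot.calibration(name): a dict with "fx", "fy", "cx", "cy" (pixels), "D" ([k1, k2, p1, p2, k3] as OpenCV has them; the pictures are not rectified), "T" (4x4, takes a point from camera to world coordinates). Camera axes: x right, y up, looking along -z (the intrinsics and any distortion apply to the point x, -y, -z); pixel columns grow to the right and rows downward; lengths in m; the calibration is good to about 2 mm. A picture is of the moment at which its call begins: read the wrist's pose just before it. calibration takes no time and is no camera call; for the wrist camera it gives the pose at the moment of the call.
- bot.hand_in(): hands the job in, once; it reports no verdict.
The state is a dict: "t": time; "q": joint angles; "joint_vel": joint speeds; "joint_torque": joint torques, N m; "eef_pos": TCP position; "tool_rot": TCP orientation; "contact_force": force on the tool from outside, world axes, zero at the start; "torque": the same for the moment, N m; "gripper_width": opening from 0.0 (shut) to 1.0 (fully open).
Only numpy, scipy, OpenCV 4.12 (cv2) and the standard library are available. Lean on these libraries where they do the work, as an engineer would, in place of code of your own. Each camera call takes 0.05 s, during which the arm holds its last target.

## Working session

There is one attempt and no reset: what is moved stays moved. The work goes in short steps, Python scripts to look and compute and a shell command to move; the robot and the scene stay as the last step left them, time stands still between calls to the robot, and variables do not carry over. Pictures are saved under pics/ and viewed, and the job is handed in when it is done.

```bash
mkdir -p pics; ls; python3 - <<'E'
from station import bot
import cv2,numpy as np
o=bot.get_obs()
for k,v in o.items(): print(k,np.round(v,3))
for n in ["scene","top"]:
    p,d=bot.read_camera(n); cv2.imwrite(f"pics/{n}0.png",cv2.cvtColor(p,cv2.COLOR_RGB2BGR)); np.save(f"{n}0.npy",d)
    c=bot.calibration(n); print(n,{k:np.round(v,4).tolist() for k,v in c.items()})
E
```

```text
pics
t 0.0
q [ 1.157  0.478  0.022  1.556 -0.012  1.109 -0.083]
joint_vel [-0.     0.     0.001  0.001  0.     0.002  0.002]
joint_torque [ 1.0000e-03 -5.9645e+01  1.6080e+00 -2.8120e+01  1.2000e-02  9.0000e-03
  0.0000e+00]
eef_pos [ 0.203 -0.643  0.23 ]
tool_rot [ 0.57   0.418  0.571 -0.418]
contact_force [-0.309 -0.378 -0.289]
torque [-0.034  0.042  0.081]
gripper_width 0.997
scene {'fx': 386.9873, 'fy': 386.9873, 'cx': 263.5017, 'cy': 189.1485, 'D': [-0.0583, 0.0, 0.0, 0.0, 0.0], 'T': [[-0.806, -0.5115, 0.298, 0.9176], [0.5918, -0.6844, 0.4259, 0.4915], [-0.0139, 0.5196, 0.8543, 1.091], [0.0, 0.0, 0.0, 1.0]]}
top {'fx': 441.4103, 'fy': 441.4103, 'cx': 252.9764, 'cy': 190.0133, 'D': [-0.0413, 0.0, 0.0, 0.0, 0.0], 'T': [[0.0051, 0.9858, -0.1678, 0.3493], [-0.9999, 0.0029, -0.0134, -0.0184], [-0.0127, 0.1678, 0.9857, 1.3412], [0.0, 0.0, 0.0, 1.0]]}
```

View pics/scene0.png

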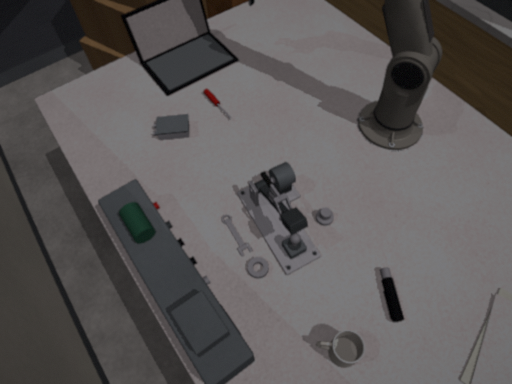

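View pics/top0.png

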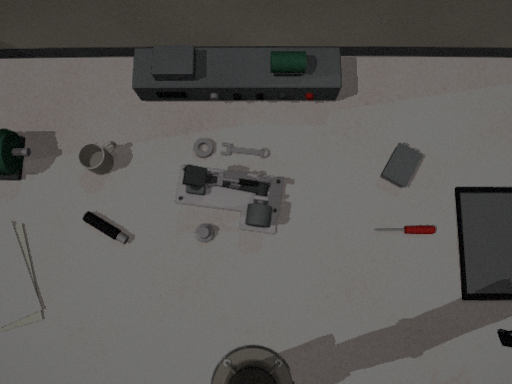

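The scene camera shows the stand at about (275,225), with the coupler head at (293,218). The top camera shows it at about (230,195), with the head at (197,178), the drum at (260,212) and the hub at (205,232). Next I'll zoom in and locate the plate.

```bash
cat > h.py <<'E'
import numpy as np,cv2
from station import bot
def cloud(d,c):
    v,u=np.mgrid[0:384,0:512]
    K=np.array([[c['fx'],0,c['cx']],[0,c['fy'],c['cy']],[0,0,1]])
    n=cv2.undistortPoints(np.stack([u,v],-1).reshape(-1,1,2).astype(float),K,np.array(c['D'])).reshape(384,512,2)
    P=np.stack([n[...,0]*d,-n[...,1]*d,-d],-1); T=np.array(c['T'])
    return P@T[:3,:3].T+T[:3,3]
def proj(X,c):
    T=np.array(c['T']); P=(np.atleast_2d(X)-T[:3,3])@T[:3,:3]
    K=np.array([[c['fx'],0,c['cx']],[0,c['fy'],c['cy']],[0,0,1]])
    return cv2.projectPoints((P*[1,-1,-1]).reshape(-1,1,3),np.zeros(3),np.zeros(3),K,np.array(c['D']))[0].reshape(-1,2)
E
python3 - <<'E'
from h import *
for n,(a,b,c_,d_) in {"scene":(150,280,200,360),"top":(130,250,160,310)}.items():
    im=cv2.imread(f"pics/{n}0.png")[a:b,c_:d_]
    im=cv2.convertScaleAbs(im,alpha=1.8)
    cv2.imwrite(f"pics/{n}0z.png",cv2.resize(im,None,fx=4,fy=4,interpolation=cv2.INTER_CUBIC))
d=np.load("top0.npy");P=cloud(d,bot.calibration("top"))
z=P[...,2]; print("table",np.median(z[240:300,150:200]))
R=np.zeros_like(z,bool);R[140:245,165:300]=1
m=R&(abs(z-0.012)<0.004)
lab=cv2.connectedComponents(m.astype(np.uint8))[1]
i=np.bincount(lab[m]).argmax(); q=P[lab==i]
print(len(q),q.min(0),q.max(0)); r=cv2.minAreaRect((q[:,:2]*1000).astype(np.float32)); print(r, cv2.boxPoints(r))
for lo in np.arange(0.02,0.2,0.01):
    s=P[R&(z>=lo)&(z<lo+.01)]
    if len(s): print(round(lo,2),len(s),s.mean(0).round(3),s.min(0).round(3),s.max(0).round(3))
E
```

```text
table 0.0010992136511110973
2031 [ 0.44742536 -0.08928833  0.00802093] [0.65309487 0.23404332 0.0159806 ]
((549.1624145507812, 77.66853332519531), (319.91802978515625, 172.2791290283203), 82.86609649658203) [[443.82462  -70.354614]
 [614.77     -91.749725]
 [654.50024  225.69168 ]
 [483.5548   247.08679 ]]
0.02 122 [0.607 0.13  0.022] [ 0.419 -0.08   0.02 ] [0.731 0.223 0.029]
0.03 40 [0.494 0.112 0.037] [ 0.43  -0.049  0.031] [0.581 0.194 0.04 ]
0.04 203 [0.514 0.158 0.044] [ 0.43  -0.004  0.04 ] [0.582 0.2   0.05 ]
0.05 22 [0.54  0.078 0.053] [ 0.441 -0.048  0.05 ] [0.581 0.189 0.057]
0.06 6 [ 0.484 -0.005  0.065] [ 0.458 -0.022  0.06 ] [0.535 0.007 0.07 ]
0.07 15 [ 0.499 -0.017  0.076] [ 0.457 -0.048  0.071] [0.58  0.018 0.08 ]
0.08 30 [ 0.515 -0.025  0.087] [ 0.456 -0.053  0.081] [0.583 0.021 0.09 ]
0.09 188 [ 0.535 -0.022  0.096] [ 0.455 -0.053  0.09 ] [0.597 0.03  0.1  ]
0.1 330 [ 0.536 -0.017  0.105] [ 0.457 -0.05   0.1  ] [0.595 0.058 0.11 ]
0.11 346 [ 0.502 -0.01   0.116] [ 0.456 -0.047  0.11 ] [0.593 0.088 0.12 ]
0.12 112 [0.505 0.002 0.123] [ 0.459 -0.036  0.12 ] [0.573 0.085 0.13 ]
0.13 54 [0.569 0.068 0.135] [0.563 0.039 0.13 ] [0.584 0.104 0.14 ]
0.14 64 [0.576 0.093 0.146] [0.558 0.037 0.14 ] [0.605 0.131 0.15 ]
0.15 81 [0.579 0.12  0.154] [0.558 0.053 0.15 ] [0.605 0.167 0.16 ]
0.16 48 [0.574 0.124 0.165] [0.557 0.008 0.16 ] [0.613 0.188 0.17 ]
0.17 231 [0.575 0.086 0.177] [ 0.558 -0.016  0.17 ] [0.612 0.187 0.18 ]
0.18 372 [0.58  0.112 0.184] [ 0.559 -0.013  0.18 ] [0.613 0.183 0.19 ]
0.19 112 [0.587 0.167 0.193] [0.563 0.147 0.19 ] [0.612 0.178 0.199]
```

View pics/scene0z.png

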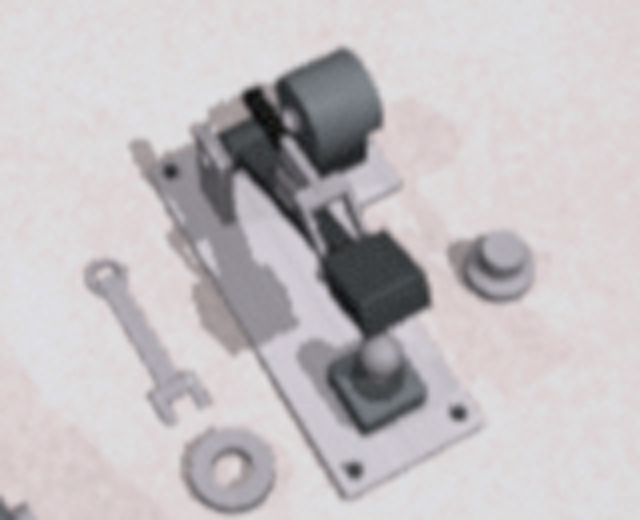

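View pics/top0z.png

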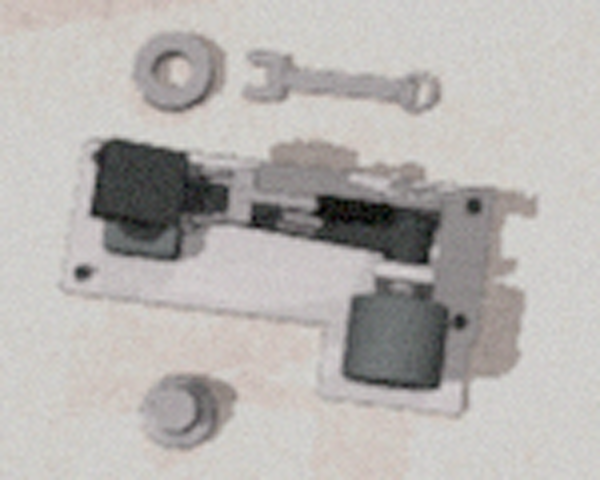

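```bash
python3 - <<'E'
from h import *
from scipy.optimize import minimize
for n in ["top","scene"]:
    d=np.load(f"{n}0.npy");P=cloud(d,bot.calibration(n)).reshape(-1,3)
    yaw=np.radians(82.9); c=np.array([.575,.0744])
    X=np.array([np.cos(yaw),np.sin(yaw)]);Y=np.array([-X[1],X[0]])
    L=np.c_[(P[:,:2]-c)@X,(P[:,:2]-c)@Y,P[:,2]]*1000
    g=L[(abs(L[:,0])<170)&(abs(L[:,1])<75)]
    pl=g[abs(g[:,2]-12)<3]
    print(n,"plate x rng",np.percentile(pl[:,0],[.5,99.5]),"far edge y by x:",[ (k,np.percentile(pl[abs(pl[:,0]-k)<15,1],[1,99]).round(1)) for k in range(-140,150,40)])
    for k in range(-120,120,10):
        s=g[(abs(g[:,0]-k)<5)&(g[:,2]>100)&(abs(g[:,1])<35)]
        if len(s):
            t=s[s[:,2]>s[:,2].max()-8]; print(k,len(s),len(t),t[:,2].max().round(1),np.median(t[:,2]).round(1),"y",t[:,1].min().round(1),t[:,1].max().round(1))
    h=g[(g[:,0]>55)&(g[:,2]>165)]; print("head",len(h),h.min(0),h.max(0),h.mean(0))
    b=g[(abs(g[:,0]-100)<30)&(abs(g[:,2]-70)<32)&(abs(g[:,1])<30)]; print('ball',len(b),b.mean(0),b.max(0))
E
python3 -c "
from station import bot;import numpy as np
c=bot.calibration('wrist');T=np.array(c['T']);o=bot.get_obs()
from scipy.spatial.transform import Rotation as R
r=R.from_quat(np.roll(o['tool_rot'],-1)).as_matrix();print(r.round(3));print((r.T@T[:3,:3]).round(3),r.T@(T[:3,3]-o['eef_pos']))"
```

```text
top plate x rng [-159.06340801  155.76861023] far edge y by x: [(-140, array([-58.4,  73.5])), (-100, array([-59.3, -51.7])), (-60, array([-58.5,  72.8])), (-20, array([-57.9,  58.9])), (20, array([-59. ,  57.4])), (60, array([-58.6,  59. ])), (100, array([26.3, 58.3])), (140, array([-57.7,  55.7]))]
-120 20 15 110.7 107.2 y -30.9 29.5
-110 36 27 111.0 105.7 y -30.9 31.2
-100 61 23 111.7 106.4 y -28.6 31.7
-90 56 11 180.3 177.1 y -5.4 5.6
-80 54 21 182.4 178.4 y -7.2 7.5
-70 43 19 183.4 179.1 y -7.7 8.2
-60 44 13 187.0 182.1 y -7.0 4.8
-50 44 14 187.5 181.7 y -5.7 6.5
-40 43 16 185.5 179.9 y -7.5 6.4
-30 36 12 184.4 181.4 y -3.1 3.5
-20 40 10 188.1 182.8 y -4.2 2.7
-10 30 9 186.0 183.2 y -2.8 3.0
0 40 12 186.9 182.8 y -4.5 3.7
10 68 42 189.9 184.9 y -19.2 17.4
20 38 25 189.7 184.2 y -17.8 18.2
30 50 14 179.0 174.4 y -18.4 17.6
40 50 11 169.3 165.3 y -19.3 17.6
50 90 31 181.8 177.9 y -25.8 23.3
60 76 37 187.0 181.3 y -24.8 20.6
70 85 42 190.9 185.3 y -24.5 25.0
80 80 59 193.8 188.1 y -25.7 24.2
90 82 46 198.5 192.5 y -26.1 20.6
100 65 48 198.9 193.7 y -25.4 24.0
110 34 14 186.9 183.0 
[... 1062 characters left out ...]
4 178.1 y -23.9 13.9
40 45 13 170.0 165.0 y -23.9 13.3
50 17 6 176.0 174.6 y -25.3 6.1
60 54 49 181.9 178.7 y -30.4 18.3
70 59 48 185.5 182.1 y -30.0 18.7
80 69 58 189.7 186.3 y -29.6 19.5
90 66 56 193.5 190.1 y -31.0 19.2
100 86 71 197.6 193.4 y -31.0 21.1
110 137 31 194.7 189.3 y -30.4 19.5
head 468 [ 55.61236875 -31.18359507 165.30015837] [117.73624502  21.06871188 197.58307463] [ 91.85776362  -7.56101395 183.33997259]
ball 328 [107.29681046  -8.43903921  59.11530389] [129.75915265  22.05040355 101.34905926]
[[-0.001  0.954  0.301]
 [ 0.002  0.301 -0.954]
 [-1.    -0.    -0.002]]
[[-0.     0.309 -0.951]
 [ 0.002  0.951  0.309]
 [ 1.    -0.002 -0.001]] [-0.14312111  0.08038634 -0.00048787]
```

```bash
cat >> h.py <<'E'
from scipy.spatial.transform import Rotation as Rot
YAW=np.radians(82.9); C=np.array([.5775,.0741,0])
S=Rot.from_euler('z',YAW).as_matrix()
def w(p): return C+S@(np.array(p,float)/1000)      # stand mm -> world m
def loc(p): return (S.T@(np.array(p)-C))*1000
def tool():
    o=bot.get_obs(); return np.array(o['eef_pos']),Rot.from_quat(np.roll(o['tool_rot'],-1)).as_matrix(),o
def bar(a,l,h): return np.array([-100+l*np.cos(a)-h*np.sin(a),0,84+l*np.sin(a)+h*np.cos(a)])
def grip(a,h,dx=-115,dz=37):
    p=bar(a,164,0); th=a-h; return p+[dx*np.cos(th)-dz*np.sin(th),0,dx*np.sin(th)+dz*np.cos(th)]
def go(target,pitch=0):
    "target stand mm; needed shift in tool axes and turn to get tool x down, z = -stand y, leaned by pitch (deg) about stand y"
    p,r,o=tool()
    R0=np.column_stack([[0,0,-1],[1,0,0],[0,-1,0]]).astype(float)
    Rt=S@Rot.from_euler('y',pitch,degrees=True).as_matrix()@R0
    print('TCP stand',loc(p).round(1),'shift tool mm',(r.T@(w(target)-p)*1000).round(1),'turn units',(np.degrees(Rot.from_matrix(r.T@Rt).as_rotvec())/6).round(2),'t',o['t'],'F',np.round(o['contact_force'],1),'g',o['gripper_width'])
def snap(n,name,al=1.6):
    c=bot.calibration(n);p,d=bot.read_camera(n);np.save(name+'.npy',d);np.save(name+'_T.npy',c['T'])
    cv2.imwrite(f'pics/{name}.png',cv2.convertScaleAbs(cv2.cvtColor(p,cv2.COLOR_RGB2BGR),alpha=al)); return p,d,c
E
python3 -m jog '-4.4 34.8 -33.1 0 0 0 85;-4.4 34.8 -33.1 0 0 0 85;-4.4 34.8 -33.1 0 0 0 85;-4.4 34.8 -33.1 0 0 0 85;-4.4 34.8 -33.1 0 0 0 85'
python3 -m jog '-4.4 34.8 -33.1 0 0 0 85;-4.4 34.8 -33.1 0 0 0 85;-4.4 34.8 -33.1 0 0 0 85;-4.4 34.8 -33.1 0 0 0 85;-4.4 34.8 -33.1 0 0 0 85'
python3 -m jog '-4.4 34.8 -33.1 0 0 0 85;-4.4 34.8 -33.1 0 0 0 85;-4.4 34.8 -33.1 0 0 0 85;-4.4 34.8 -33.1 0 0 0 85;-4.4 34.8 -33.1 0 0 0 85'
python3 -m jog '-4.4 34.8 -33.1 0 0 0 85;0 0 0 -1.36 0 0 85;0 0 0 -1.36 0 0 85;0 0 0 -1.36 0 0 85;0 0 0 -1.36 0 0 85'
python3 -m jog '0 0 0 -1.36 0 0 85;0 0 0 -1.36 0 0 85;0 0 0 -1.36 0 0 85;0 0 0 -1.36 0 0 85;0 0 0 0 0 0 85'
python3 - <<'E'
from h import *
go(grip(.36,.3)); print(grip(.36,.3), tool()[2]['q']); snap('wrist','w1')
E
```

```text
t: 0.6
eef_pos: [0.3198, -0.4315, 0.2532]
tool_rot: [0.57, 0.418, 0.57, -0.418]
contact_force: [0.3, 0.4, -0.2]
gripper_width: 0.998
t: 1.1
eef_pos: [0.4358, -0.2214, 0.2754]
tool_rot: [0.57, 0.418, 0.57, -0.418]
contact_force: [1.0, -0.9, 0.2]
gripper_width: 0.993
t: 1.6
eef_pos: [0.5519, -0.0114, 0.2973]
tool_rot: [0.57, 0.418, 0.57, -0.418]
contact_force: [-0.1, -1.3, 0.1]
gripper_width: 0.996
t: 2.1
eef_pos: [0.5745, 0.029, 0.3012]
tool_rot: [0.665, 0.239, 0.666, -0.239]
contact_force: [0.6, 0.4, 0.2]
gripper_width: 0.995
t: 2.6
eef_pos: [0.5745, 0.0288, 0.3012]
tool_rot: [0.705, 0.044, 0.706, -0.044]
contact_force: [0.5, -0.2, -0.1]
gripper_width: 0.998
TCP stand [-45.4  -2.6 301.2] shift tool mm [129.4 -18.2  -2.5] turn units [-0.01 -0.01  0.  ] t 2.6 F [ 0.5 -0.2 -0.1] g 0.997978805211755
[-63.52465125   0.         171.81053349] [ 0.3234069   0.31318005 -0.603521    1.68148095  0.18788459  1.20637616
 -0.44940915]
```

View pics/w1.png

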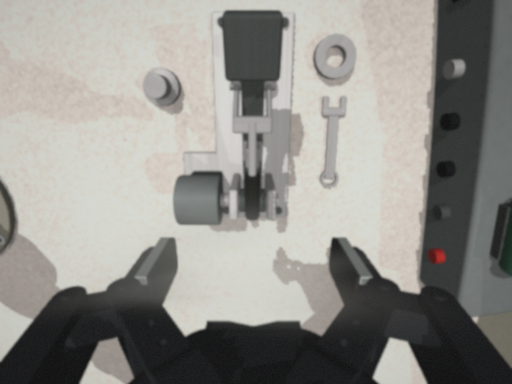

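```bash
python3 - <<'E'
from h import *
c=bot.calibration('wrist')
for k in range(2):
    c['T']=np.load('w1_T.npy')
d=np.load('w1.npy');P=cloud(d,c).reshape(-1,3)
ok=(d.reshape(-1)>0.05)
L=((P-C)@S*1000)[ok]
g=L[(abs(L[:,0])<170)&(abs(L[:,1])<80)&(L[:,2]<215)]
for k in range(-110,120,10):
    s=g[(abs(g[:,0]-k)<5)&(g[:,2]>100)&(abs(g[:,1])<40)]
    if len(s):
        t=s[s[:,2]>np.percentile(s[:,2],99)-6]; print(k,len(s),len(t),np.percentile(s[:,2],99).round(1),np.median(t[:,2]).round(1),"y",np.percentile(t[:,1],[1,99]).round(1))
E
```

```text
-110 123 117 107.6 106.2 y [-32.3  29.5]
-100 198 132 107.9 105.9 y [-33.5  29.2]
-90 173 27 178.3 177.5 y [-7.9  4.1]
-80 240 119 180.0 178.4 y [-9.   5.2]
-70 129 115 181.1 179.4 y [-8.9  5.1]
-60 149 135 181.6 179.8 y [-9.8  6.1]
-50 200 133 182.4 180.6 y [-9.8  5.9]
-40 204 140 183.2 181.2 y [-9.7  5.8]
-30 168 79 182.9 181.5 y [-6.8  1.6]
-20 182 80 184.3 182.3 y [-5.5  1.5]
-10 188 77 184.5 183.2 y [-5.4  1.5]
0 144 82 185.5 184.0 y [-5.4  1.4]
10 398 398 186.2 184.2 y [-20.7  16.6]
20 442 274 186.2 184.6 y [-20.5  16.5]
30 333 72 178.6 175.1 y [-20.9  16.1]
40 337 72 169.3 166.4 y [-20.3  15.5]
50 545 101 176.5 174.9 y [-25.1  20.2]
60 647 629 181.5 178.6 y [-27.2  22.2]
70 689 672 185.3 182.5 y [-27.1  22.3]
80 775 753 189.6 186.3 y [-27.2  22.2]
90 824 804 193.5 190.3 y [-27.3  22.3]
100 811 804 196.0 193.8 y [-27.6  22.5]
110 211 49 192.5 191.5 y [-26.8  21.7]
```

```bash
sed -i 's/C=np.array(\[.5775/C=np.array([.5797/' h.py
python3 -m jog '0 -18.2 0 0 0 0 60;45 0 0 0 0 0 60;45 0 0 0 0 0 60;40 0 0 0 0 0 60;16 0 0 0 0 0 60' 20
python3 -m jog '0 0 0 0 0 0 60;0 0 0 0 0 0 10;0 0 0 0 0 0 10;0 0 0 0 0 0 10;0 0 0 0 0 0 10' 25
python3 -m jog '0 0 0 0 0 0 10;0 0 0 0 0 0 10;0 0 0 0 0 0 10' 25
python3 - <<'E'
from h import *
go(grip(.37,.31)-[0,0,17]); snap('wrist','w2')
for h in np.linspace(.31,.97,9): print(h.round(2),(grip(.37,h)-grip(.37,.31)).round(1))
E
```

```text
t: 3.15
eef_pos: [0.5699, 0.0103, 0.1519]
tool_rot: [0.703, 0.045, 0.708, -0.046]
contact_force: [0.5, 0.9, 0.3]
gripper_width: 0.703
t: 3.65
eef_pos: [0.5712, 0.011, 0.1565]
tool_rot: [0.705, 0.044, 0.706, -0.045]
contact_force: [-5.6, 0.1, 2.4]
gripper_width: 0.182
t: 3.95
eef_pos: [0.5712, 0.011, 0.1565]
tool_rot: [0.705, 0.044, 0.706, -0.045]
contact_force: [-5.3, 0.2, 2.9]
gripper_width: 0.181
TCP stand [-63.6   0.6 156.5] shift tool mm [ 0.2 -0.5  0.6] turn units [-0.02 -0.02  0.01] t 3.95 F [-5.3  0.2  2.9] g 0.18060880135395102
0.31 [0. 0. 0.]
0.39 [2.9 0.  9.5]
0.48 [ 6.5  0.  18.8]
0.56 [10.9  0.  27.8]
0.64 [16.   0.  36.3]
0.72 [21.9  0.  44.4]
0.8 [28.3  0.  52. ]
0.89 [35.4  0.  59. ]
0.97 [43.   0.  65.4]
```

View pics/w2.png

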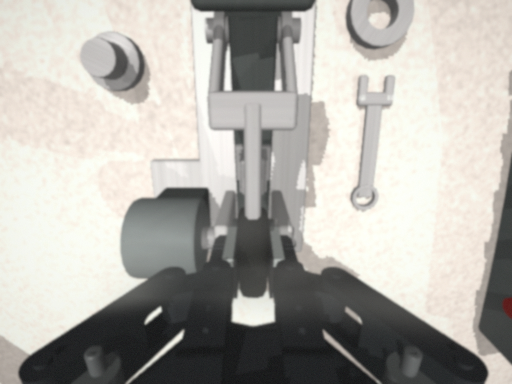

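The grip is held between the pads at about (253,255), opening about 15.5 mm. Next I swing it up along its arc.

```bash

python3 -m jog '-9.5 2.9 -0.5 0 0 0 10;-9.3 3.6 0 0 0 0 10;-9 4.4 0 0 0 0 10;0 0 0 0 0 0 10' 25
python3 -m jog '-8.5 5.1 0 0 0 0 10;-8.1 5.9 0 0 0 0 10;-7.6 6.4 0 0 0 0 10;0 0 0 0 0 0 10'
python3 - <<'E'
from h import *
go(grip(.37,.95)-[0,0,17]); snap('wrist','w3')
E
```

```text
t: 4.4
eef_pos: [0.5727, 0.0224, 0.1851]
tool_rot: [0.705, 0.044, 0.706, -0.044]
contact_force: [-7.0, -1.5, 1.0]
gripper_width: 0.18
t: 4.8
eef_pos: [0.575, 0.0405, 0.2094]
tool_rot: [0.706, 0.044, 0.706, -0.044]
contact_force: [-7.8, -1.4, 0.7]
gripper_width: 0.181
TCP stand [-34.    0.5 209.4] shift tool mm [-10.9  11.    0.5] turn units [-0.   -0.01  0.  ] t 4.8 F [-7.8 -1.4  0.7] g 0.1808846169190754
```

View pics/w3.png

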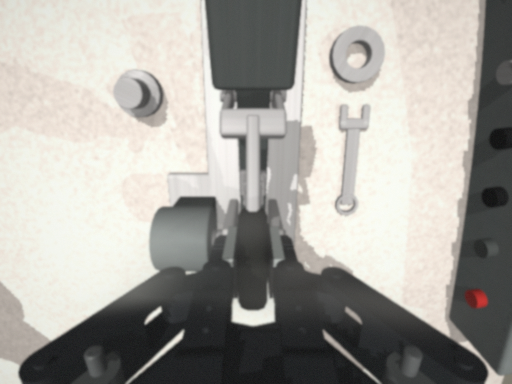

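The handle is following: the crossbar is at (252,122) and the grip is still between the pads. I'll go on to the stop.

```bash

python3 -m jog '-7 7.1 0 0 0 0 10;-4.5 5 0 0 0 0 10;0 0 0 0 0 0 10' 25
python3 -m jog '-1.4 2 0 0 0 0 10;-1.3 2 0 0 0 0 10;0 0 0 0 0 0 10' 25
python3 - <<'E'
from h import *
go(grip(.37,.95)-[0,0,17]); snap('wrist','w4');snap('scene','s4',1.8)
E
```

```text
t: 5.15
eef_pos: [0.5766, 0.0527, 0.2206]
tool_rot: [0.706, 0.044, 0.706, -0.044]
contact_force: [-7.7, -0.5, -0.3]
gripper_width: 0.178
t: 5.45
eef_pos: [0.5769, 0.0552, 0.2225]
tool_rot: [0.705, 0.044, 0.706, -0.045]
contact_force: [-6.2, -3.3, -2.0]
gripper_width: 0.177
TCP stand [-19.1   0.5 222.5] shift tool mm [ 2.3 -3.9  0.5] turn units [-0.01 -0.01  0.01] t 5.45 F [-6.2 -3.3 -2. ] g 0.1771402729912759
```

View pics/w4.png

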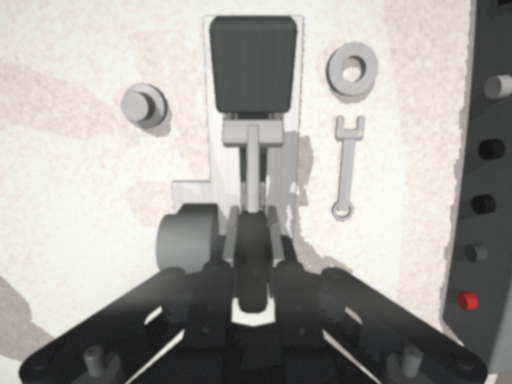

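```bash

python3 -m jog '-1.2 2 0 0 0 0 10;-1.2 2 0 0 0 0 10;0 0 0 0 0 0 10' 25
python3 -m jog '-1.2 2 0 0 0 0 10;-1.2 2 0 0 0 0 10;0 0 0 0 0 0 10' 25
python3 - <<'E'
from h import *
go(grip(.37,.95)-[0,0,17])
E
```

```text
t: 5.85
eef_pos: [0.5768, 0.0554, 0.2228]
tool_rot: [0.704, 0.043, 0.707, -0.047]
contact_force: [-3.7, -9.2, -12.6]
gripper_width: 0.18
t: 6.15
eef_pos: [0.5766, 0.0557, 0.223]
tool_rot: [0.703, 0.043, 0.708, -0.05]
contact_force: [-1.1, -15.3, -22.5]
gripper_width: 0.181
TCP stand [-18.6   0.8 223. ] shift tool mm [ 2.8 -4.3  0.8] turn units [-0.07 -0.06  0.09] t 6.15 F [ -1.1 -15.3 -22.5] g 0.1808350560371206
```

```bash

python3 -m jog '4 -6.5 0 0 0 0 10;0 0 0 0 0 0 40;0 0 0 0 0 0 40;0 0 0 0 0 0 40' 25
python3 -m jog '-45 0 0 0 0 0 40;-45 0 0 0 0 0 40;0 50 0 0 0 0 0;0 50 0 0 0 0 0;0 0 0 0 0 0 0' 25
python3 - <<'E'
from h import *
go(bar(.37,214,28)+[0,0,30]); snap('wrist','w5');snap('scene','s5',1.8)
d=np.load('w5.npy');c=bot.calibration('wrist');c['T']=np.load('w5_T.npy')
L=((cloud(d,c).reshape(-1,3)-C)@S*1000)[d.reshape(-1)>.05]
g=L[(abs(L[:,1])<35)&(L[:,2]<260)&(L[:,2]>100)]
for k in range(-70,130,10):
    s=g[abs(g[:,0]-k)<5]
    if len(s):
        t=s[s[:,2]>np.percentile(s[:,2],99)-5];print(k,len(t),np.median(t[:,2]).round(1),np.percentile(t[:,1],[1,99]).round(1))
E
```

```text
t: 6.55
eef_pos: [0.5793, 0.0579, 0.2245]
tool_rot: [0.707, 0.045, 0.704, -0.044]
contact_force: [-0.0, -0.4, -0.9]
gripper_width: 0.467
t: 7.05
eef_pos: [0.5894, 0.1659, 0.3147]
tool_rot: [0.707, 0.043, 0.705, -0.038]
contact_force: [-1.0, 0.5, -0.3]
gripper_width: 0.001
TCP stand [ 92.2   1.7 314.7] shift tool mm [97.2 -3.6  1.5] turn units [ 0.09  0.02 -0.07] t 7.05 F [-1.   0.5 -0.3] g 0.0006237973894035095
-40 1 250.5 [-0.9 -0.9]
-30 98 250.1 [-5.9  5. ]
-20 85 243.7 [-4.8  4.2]
-10 8 239.2 [-2.6  3.2]
30 75 147.7 [-11.8  11.1]
40 76 201.4 [-18.3  18. ]
50 166 197.4 [-18.2  18.2]
60 302 178.3 [-24.4  24.8]
70 326 182.2 [-24.2  24.5]
80 354 186.3 [-24.6  24.5]
90 370 190.4 [-24.6  24.7]
100 453 193.8 [-24.7  24.6]
110 108 191.5 [-23.   23.1]
120 87 167.1 [-24.5  24.1]
```

View pics/w5.png

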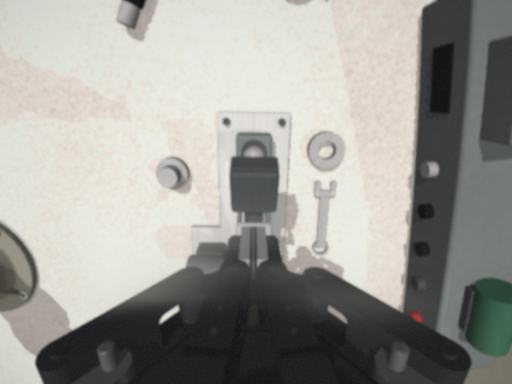

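View pics/s5.png

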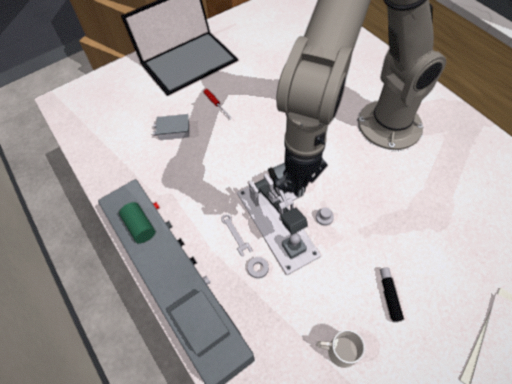

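The head top is at (254,170) with the ball stud beyond it at (254,148). The handle is standing up. I'll press the head down along its arc.

```bash

python3 -m jog '45 -4 1.5 0 0 0 0;45 0 0 0 0 0 0;30 0 0 0 0 0 0;0 0 0 0 0 0 0'
python3 -m jog '10 4 0 0 0 0 0;10 3.5 0 0 0 0 0;10 3.5 0 0 0 0 0;0 0 0 0 0 0 0'
python3 - <<'E'
from h import *
go(bar(.0,214,28)); snap('wrist','w6')
E
```

```text
t: 7.55
eef_pos: [0.5893, 0.1487, 0.1887]
tool_rot: [0.703, 0.044, 0.708, -0.046]
contact_force: [-0.9, 0.0, 0.0]
gripper_width: 0.003
t: 7.95
eef_pos: [0.5931, 0.1636, 0.1625]
tool_rot: [0.706, 0.044, 0.705, -0.044]
contact_force: [-0.4, 0.2, 0.3]
gripper_width: 0.005
TCP stand [ 90.5  -2.2 162.5] shift tool mm [50.6 23.5 -2.3] turn units [-0.01  0.01 -0.01] t 7.95 F [-0.4  0.2  0.3] g 0.005370286613198218
```

View pics/w6.png

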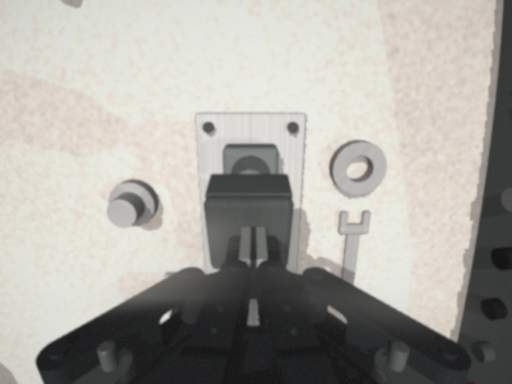

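```bash
cat >> h.py <<'E'
def prof(name,lo=60,hi=260,ks=range(-100,135,10),yw=30):
    d=np.load(name+'.npy');c=bot.calibration('wrist');c['T']=np.load(name+'_T.npy')
    L=((cloud(d,c).reshape(-1,3)-C)@S*1000)[d.reshape(-1)>.05]
    g=L[(abs(L[:,1])<yw)&(L[:,2]<hi)&(L[:,2]>lo)]
    for k in ks:
        s=g[abs(g[:,0]-k)<5]
        if len(s):
            t=s[s[:,2]>np.percentile(s[:,2],99)-5];print(k,len(t),np.median(t[:,2]).round(1),np.percentile(t[:,1],[1,99]).round(1))
E
python3 -c "
from h import *
prof('w6',yw=35)"
```

```text
-20 3 118.6 [-5.2 -5.2]
-10 16 128.0 [-7.6 -5.9]
50 92 185.2 [-5.6  0.1]
60 92 180.9 [-5.  -0.9]
70 164 155.5 [-25.8  24.8]
80 120 235.8 [30.3 34.9]
90 141 249.2 [33.4 35. ]
100 2101 255.9 [-34.2  28.4]
110 1688 257.9 [-21.5  15.2]
120 762 164.7 [-24.6  23.9]
130 111 134.7 [-23.7  23.5]
```

The head is moving under the fingertips at (253,245). I'll continue.

```bash

python3 -m jog '10 5 -1 0 0 0 0;10 5 -1 0 0 0 0;10 5 0 0 0 0 0;0 0 0 0 0 0 0'
python3 -m jog '8 4 0 0 0 0 0;6 2 0 0 0 0 0;0 0 0 0 0 0 0'
python3 -m jog '4 0 0 0 0 0 0;2 0 0 0 0 0 0;0 0 0 0 0 0 0'
python3 - <<'E'
from h import *
go(bar(.0,214,28)); snap('wrist','w7');prof('w7',yw=35)
E
```

```text
t: 8.4
eef_pos: [0.5913, 0.1786, 0.1307]
tool_rot: [0.705, 0.044, 0.707, -0.044]
contact_force: [-0.6, 0.5, 0.5]
gripper_width: 0.001
t: 8.7
eef_pos: [0.5927, 0.1842, 0.1177]
tool_rot: [0.705, 0.044, 0.706, -0.044]
contact_force: [-0.7, -0.2, -0.0]
gripper_width: 0.0
t: 9.0
eef_pos: [0.5932, 0.1842, 0.1127]
tool_rot: [0.706, 0.044, 0.706, -0.044]
contact_force: [-0.0, 0.4, 0.6]
gripper_width: -0.0
TCP stand [110.9   0.2 112.7] shift tool mm [0.7 3.1 0.2] turn units [-0.01  0.   -0.01] t 9.0 F [-0.   0.4  0.6] g -0.00037801359999005434
50 48 95.0 [-3.1  2.1]
80 116 139.6 [-3.6  2.4]
90 115 112.4 [-26.2  24.8]
100 151 182.5 [-34.9  34.9]
110 368 183.8 [-35.  35.]
120 2092 206.0 [-32.4  30.4]
130 2202 211.6 [-19.5  17.8]
```

View pics/w7.png

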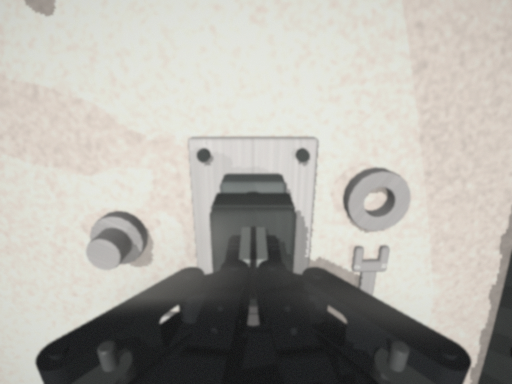

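```bash

python3 -m jog '2 0 0 0 0 0 0;0 0 0 0 0 0 0'
python3 -m jog '2 0 0 0 0 0 0;0 0 0 0 0 0 0'
python3 -m jog '2 0 0 0 0 0 0;0 0 0 0 0 0 0'
```

```text
t: 9.25
eef_pos: [0.5934, 0.1837, 0.1121]
tool_rot: [0.706, 0.044, 0.705, -0.045]
contact_force: [-4.0, -0.5, 11.5]
gripper_width: 0.002
t: 9.45
eef_pos: [0.5935, 0.1838, 0.1119]
tool_rot: [0.706, 0.044, 0.705, -0.045]
contact_force: [-9.5, -2.5, 25.5]
gripper_width: 0.001
t: 9.65
eef_pos: [0.5935, 0.1838, 0.1118]
tool_rot: [0.706, 0.044, 0.705, -0.045]
contact_force: [-14.6, -5.4, 38.8]
gripper_width: 0.002
```

Hard stop at z = 111.8 mm (112 expected). I'll retreat and check.

```bash

python3 -m jog '-8 0 0 0 0 0 0;-45 0 0 0 0 0 0;-45 0 0 0 0 0 0;-45 0 0 0 0 0 0;-45 0 0 0 0 0 0'
python3 - <<'E'
from h import *
print(grip(0,.95)); go(grip(0,.95)+[0,0,100]); snap('wrist','w8');prof('w8',yw=35); snap('scene','s8',1.8)
im=cv2.imread('pics/s8.png')[150:280,200:360]; cv2.imwrite('pics/s8z.png',cv2.resize(im,None,fx=4,fy=4,interpolation=cv2.INTER_CUBIC))
E
```

```text
t: 10.15
eef_pos: [0.593, 0.1827, 0.2962]
tool_rot: [0.706, 0.044, 0.706, -0.045]
contact_force: [-0.1, 0.0, -1.2]
gripper_width: 0.005
[ 27.20281839   0.         199.06505736]
TCP stand [1.094e+02 2.000e-01 2.962e+02] shift tool mm [ -2.8 -82.2   0.4] turn units [-0.02 -0.    0.01] t 10.15 F [-0.1  0.  -1.2] g 0.004976161347421228
-100 16 101.3 [-5.3  5.6]
20 27 94.2 [-10.6  12.2]
30 64 94.3 [-10.6  12.1]
40 68 94.4 [-10.5  12. ]
50 11 94.2 [-10.3  11.8]
60 28 165.1 [-3.   3.8]
70 35 152.8 [-3.  4.]
80 108 139.0 [-17.5  18.3]
90 309 112.4 [-25.  25.]
100 292 112.3 [-24.8  24.8]
110 320 112.3 [-24.6  24.6]
120 325 112.3 [-24.4  25.5]
130 202 111.7 [-25.6  25.3]
```

View pics/w8.png

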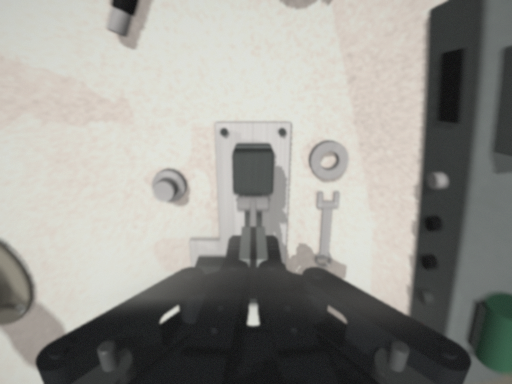

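View pics/s8z.png

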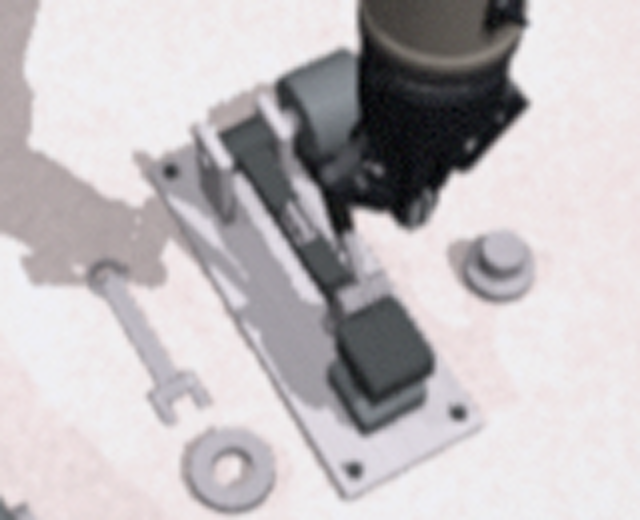

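The head is level at 112.4 mm on the ball, and the handle is still up: the blade is at about (253,215), 165 mm high at x = 60. Now I grasp the grip again.

```bash

python3 -m jog '0 -42 0 0 0 0 60;0 -40 0 0 0 0 60;0 0 0 0 0 0 60;0 0 0 0 0 0 60'
python3 - <<'E'
from h import *
go(grip(0,.95)-[0,0,15]); snap('wrist','w9');prof('w9',yw=15)
prev=grip(0,.95)
for h in np.arange(.85,.24,-.1):
    print(h.round(2),grip(0,h).round(1),(grip(0,h)-prev).round(1)); prev=grip(0,h)
E
```

```text
t: 10.65
eef_pos: [0.5829, 0.1003, 0.2941]
tool_rot: [0.705, 0.045, 0.706, -0.046]
contact_force: [-0.5, 0.4, -0.2]
gripper_width: 0.68
TCP stand [ 26.4   0.  294.1] shift tool mm [1.1e+02 9.0e-01 1.0e-01] turn units [-0.05 -0.01  0.01] t 10.65 F [-0.5  0.4 -0.2] g 0.6796960715765649
-100 135 101.2 [-14.8  14. ]
-90 114 98.9 [-14.8  13.9]
-80 101 94.5 [-13.5  12.6]
-70 108 94.4 [-10.5  12.4]
-60 111 94.5 [-10.4  12.2]
-50 105 94.3 [-10.4  12.1]
-40 12 94.5 [-10.3  12. ]
-30 1 92.4 [-11.6 -11.6]
-20 7 92.2 [-11.6 -11.6]
-10 7 92.5 [-11.6 -11.5]
0 7 93.4 [-11.5 -11.4]
10 67 219.7 [-7.1  7.1]
20 138 219.8 [-7.1  7. ]
30 70 210.3 [-6.3  6.6]
40 59 196.8 [-6.  6.]
50 47 182.9 [-5.8  5.9]
60 30 167.3 [-3.   3.1]
70 33 153.0 [-3.1  3.3]
80 102 138.8 [-14.2  14.4]
90 220 112.7 [-13.9  14.3]
100 226 112.6 [-13.9  14.1]
110 229 112.6 [-14.9  14. ]
120 241 112.5 [-14.9  14.9]
130 134 112.0 [-14.8  14.8]
0.85 [ 15.9   0.  194.8] [-11.3   0.   -4.2]
0.75 [  5.1   0.  189.5] [-10.8   0.   -5.4]
0.65 [ -5.2   0.  183.1] [-10.2   0.   -6.4]
0.55 [-14.7   0.  175.7] [-9.5  0.  -7.4]
0.45 [-23.5   0.  167.3] [-8.8  0.  -8.3]
0.35 [-31.3   0.  158.2] [-7.9  0.  -9.1]
0.25 [-38.3   0.  148.3] [-6.9  0.  -9.9]
```

View pics/w9.png

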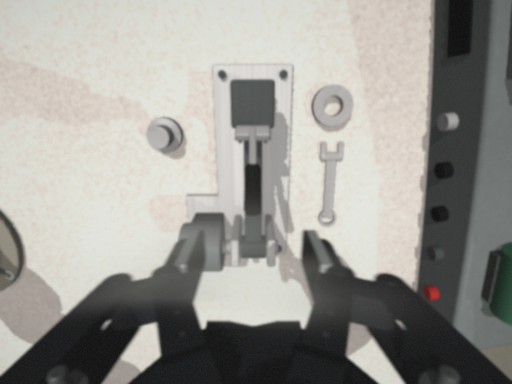

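The grip is where predicted, seen at (253,180) between the jaws, so it is at the upper stop. I'll grasp it and swing down.

```bash

python3 -m jog '45 1 0 0 0 0 60;45 0 0 0 0 0 60;20 0 0 0 0 0 60;0 0 0 0 0 0 30;0 0 0 0 0 0 10' 25
python3 -m jog '0 0 0 0 0 0 10;0 0 0 0 0 0 10;0 0 0 0 0 0 10' 25
python3 -m jog '4.2 -11.3 0 0 0 0 10;5.4 -10.8 0 0 0 0 10;6.4 -10.2 0 0 0 0 10;0 0 0 0 0 0 10' 25
python3 -m jog '7.4 -9.5 0 0 0 0 10;8.3 -8.8 0 0 0 0 10;9.1 -7.9 0 0 0 0 10;0 0 0 0 0 0 10' 25
python3 - <<'E'
from h import *
go(grip(0,.35)-[0,0,15]); snap('wrist','w10');prof('w10',yw=15)
E
```

```text
t: 11.2
eef_pos: [0.5834, 0.1047, 0.1852]
tool_rot: [0.706, 0.044, 0.706, -0.043]
contact_force: [-0.2, -0.5, 0.4]
gripper_width: 0.373
t: 11.5
eef_pos: [0.5831, 0.1043, 0.1865]
tool_rot: [0.706, 0.044, 0.705, -0.044]
contact_force: [-5.4, 1.0, 6.7]
gripper_width: 0.181
t: 11.9
eef_pos: [0.5786, 0.0697, 0.1691]
tool_rot: [0.706, 0.045, 0.706, -0.045]
contact_force: [-4.0, -2.6, 3.2]
gripper_width: 0.18
t: 12.3
eef_pos: [0.5754, 0.0439, 0.1437]
tool_rot: [0.705, 0.044, 0.706, -0.045]
contact_force: [-3.5, -2.1, 1.3]
gripper_width: 0.182
TCP stand [-30.5   0.6 143.7] shift tool mm [ 0.5 -0.8  0.6] turn units [-0.03 -0.01  0.01] t 12.3 F [-3.5 -2.1  1.3] g 0.182027177208343
-100 16 100.8 [-13.   12.4]
-90 5 99.8 [-12. -12.]
-50 349 169.5 [-7.6  6.6]
-40 44 196.1 [-10.6   9.5]
-30 98 190.4 [-10.6   9.6]
-20 1068 236.6 [-8.3  7.1]
-10 1353 242.7 [-14.8  14.9]
0 323 152.1 [-5.9  6. ]
10 285 148.5 [-3.8  3.8]
20 285 145.0 [-3.8  3.8]
30 278 141.6 [-3.8  3.8]
40 1017 137.2 [-14.7  14.7]
50 558 134.5 [-14.7  14.7]
60 28 115.7 [-14.9  14.9]
70 232 106.6 [-13.8  14.1]
80 952 112.2 [-14.8  14.7]
90 951 112.5 [-14.5  14.6]
100 1012 112.5 [-14.9  14.8]
110 61 112.2 [-14.4  14.5]
```

View pics/w10.png

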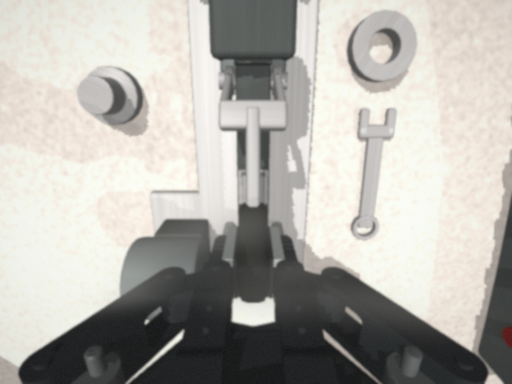

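The handle followed down: the crossbar is at (252,115), the angle is about 0.35, and the head is still at 112.5 mm. I'll release the grip and press from above with closed fingers.

```bash

python3 -m jog '9.9 -6.9 0 0 0 0 10;0 0 0 0 0 0 10;0 0 0 0 0 0 34;0 0 0 0 0 0 34;0 0 0 0 0 0 34' 25
python3 -m jog '-45 -6 0 0 0 0 34;0 0 0 0 0 0 0;0 0 0 0 0 0 0;0 0 0 0 0 0 0' 25
python3 - <<'E'
from h import *
for h in (.25,.15,.05,0): print(h,grip(0,h,-119,44).round(1))
go(grip(0,.25,-119,44)); snap('wrist','w11');prof('w11',yw=15)
E
```

```text
t: 12.85
eef_pos: [0.576, 0.0392, 0.1348]
tool_rot: [0.706, 0.044, 0.705, -0.044]
contact_force: [0.7, 0.7, 0.1]
gripper_width: 0.399
t: 13.25
eef_pos: [0.574, 0.0325, 0.1787]
tool_rot: [0.706, 0.044, 0.706, -0.044]
contact_force: [0.4, -0.2, -0.2]
gripper_width: -0.003
0.25 [-40.4   0.  156.1]
0.15 [-47.1   0.  145.3]
0.05 [-52.7   0.  133.9]
0 [-55.   0. 128.]
TCP stand [-42.    0.5 178.7] shift tool mm [22.6  1.6  0.5] turn units [-0.01 -0.    0.  ] t 13.25 F [ 0.4 -0.2 -0.2] g -0.003184879641888816
-80 15 91.1 [-14.8  14.7]
-70 22 93.6 [-11.8  11.7]
-60 31 93.7 [-11.7  11.5]
-50 63 232.5 [-4.4  3.2]
-40 27 244.5 [-4.7  3.3]
-30 481 257.7 [-9.  10.1]
-20 795 257.5 [-14.8  14.8]
-10 260 147.0 [-6.7  7. ]
0 182 144.0 [-4.   3.6]
10 183 141.6 [-3.9  3.6]
20 186 139.1 [-3.9  3.5]
30 402 135.6 [-14.6  14.4]
40 715 133.7 [-14.6  14.9]
50 48 131.8 [-14.9  14.8]
60 20 109.8 [-14.6  15. ]
70 146 106.5 [-13.2  13.5]
80 661 112.3 [-14.6  14.9]
90 680 112.5 [-14.4  14.8]
100 698 112.5 [-14.9  14.6]
110 43 112.3 [-14.6  14.4]
```

View pics/w11.png

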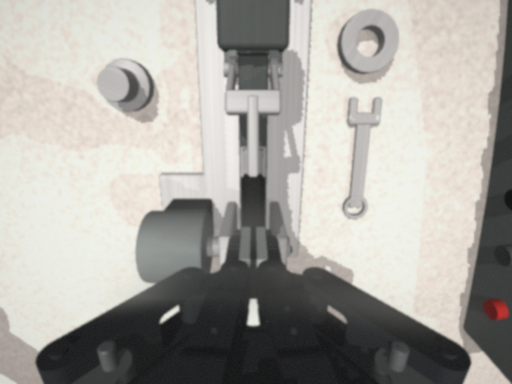

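The closed fingers at (253,245) sit over the black grip, so I'll press.

```bash

python3 -m jog '11 1 0 0 0 0 0;11 0 0 0 0 0 0;0 0 0 0 0 0 0'
python3 -m jog '6 -4 0 0 0 0 0;5 -3 0 0 0 0 0;5 -2.5 0 0 0 0 0;0 0 0 0 0 0 0'
python3 -m jog '4 -2 0 0 0 0 0;3 -2 0 0 0 0 0;0 0 0 0 0 0 0'
python3 -c "
from h import *
go(grip(0,0,-119,44))"
```

```text
t: 13.6
eef_pos: [0.5727, 0.0331, 0.1543]
tool_rot: [0.704, 0.044, 0.707, -0.044]
contact_force: [-0.2, -0.5, -0.6]
gripper_width: 0.002
t: 14.0
eef_pos: [0.5727, 0.0229, 0.1402]
tool_rot: [0.705, 0.044, 0.706, -0.045]
contact_force: [0.0, 0.3, -0.5]
gripper_width: -0.002
t: 14.3
eef_pos: [0.5722, 0.0192, 0.1334]
tool_rot: [0.705, 0.044, 0.706, -0.045]
contact_force: [0.1, 0.7, 0.5]
gripper_width: -0.005
TCP stand [-55.4   0.6 133.4] shift tool mm [5.4 0.4 0.6] turn units [-0.02 -0.01  0.01] t 14.3 F [0.1 0.7 0.5] g -0.005152148120208725
```

```bash

python3 -m jog '2 0 0 0 0 0 0;2 0 0 0 0 0 0;0 0 0 0 0 0 0'
python3 -m jog '2 0 0 0 0 0 0;0 0 0 0 0 0 0'
python3 -m jog '2 0 0 0 0 0 0;0 0 0 0 0 0 0'
python3 -m jog '2 0 0 0 0 0 0;0 0 0 0 0 0 0'
python3 -c "
from h import *
go(grip(0,0,-119,44))"
```

```text
t: 14.6
eef_pos: [0.5725, 0.02, 0.1297]
tool_rot: [0.706, 0.044, 0.706, -0.044]
contact_force: [-0.1, -0.7, -0.1]
gripper_width: -0.001
t: 14.8
eef_pos: [0.5728, 0.0201, 0.1281]
tool_rot: [0.706, 0.044, 0.706, -0.044]
contact_force: [-0.6, -0.5, 0.1]
gripper_width: -0.0
t: 15.0
eef_pos: [0.573, 0.02, 0.1277]
tool_rot: [0.706, 0.044, 0.705, -0.045]
contact_force: [-4.9, -1.6, 14.9]
gripper_width: 0.002
t: 15.2
eef_pos: [0.5731, 0.02, 0.1274]
tool_rot: [0.706, 0.044, 0.705, -0.045]
contact_force: [-10.5, -2.0, 28.6]
gripper_width: 0.001
TCP stand [-54.5  -0.2 127.4] shift tool mm [-0.6 -0.5 -0.2] turn units [-0.02  0.01  0.02] t 15.2 F [-10.5  -2.   28.6] g 0.0008484747004004292
```

Hard stop at 127.4 mm (128 expected for angle 0). I'll retreat and check that it stays.

```bash

python3 -m jog '-8 0 0 0 0 0 0;-45 0 0 0 0 0 0;-45 0 0 0 0 0 0;-45 -45 0 0 0 0 0;0 -45 0 0 0 0 0'
python3 -m jog '0 -40 0 0 0 0 0;0 0 0 0 0 0 0;0 0 0 0 0 0 0'
python3 - <<'E'
from h import *
go([0,0,300]); snap('wrist','w12');prof('w12',yw=12); snap('scene','s12',1.8); snap('top','t12',1.8)
im=cv2.imread('pics/s12.png')[150:280,200:360]; cv2.imwrite('pics/s12z.png',cv2.resize(im,None,fx=4,fy=4,interpolation=cv2.INTER_CUBIC))
E
```

```text
t: 15.7
eef_pos: [0.5658, -0.0574, 0.2633]
tool_rot: [0.709, 0.043, 0.702, -0.042]
contact_force: [0.8, 0.2, -0.1]
gripper_width: 0.001
t: 16.0
eef_pos: [0.5572, -0.1006, 0.2572]
tool_rot: [0.706, 0.045, 0.706, -0.045]
contact_force: [-0.1, 1.6, 0.2]
gripper_width: 0.002
TCP stand [-176.1    0.7  257.2] shift tool mm [-4.280e+01  1.761e+02 -1.000e-01] turn units [-0.04 -0.   -0.  ] t 16.0 F [-0.1  1.6  0.2] g 0.0016581487030185495
-100 198 101.4 [-11.1  11.4]
-90 149 98.8 [-11.2  11.4]
-80 18 123.9 [-4.2  5.2]
-70 172 127.8 [-6.2  8.1]
-60 173 127.9 [-7.1  7. ]
-50 172 127.9 [-7.1  7. ]
-40 180 127.8 [-7.1  6.9]
-30 189 128.0 [-7.   6.8]
-20 116 127.2 [-6.1  5.8]
-10 69 127.1 [-3.3  3. ]
0 17 112.9 [-8.2  7.9]
```

View pics/w12.png

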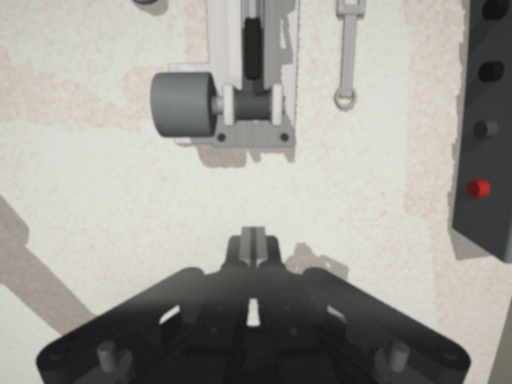

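View pics/s12z.png

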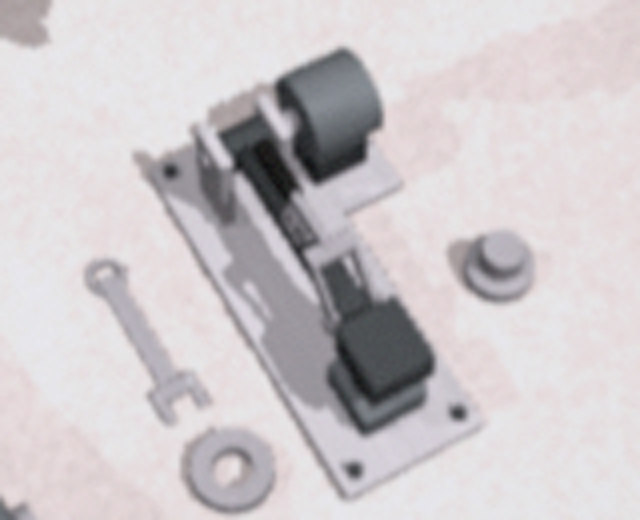

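The grip lies level at 127.9 mm, which is handle angle 0, seen at (253,48) in the wrist view. In the scene view the head sits on the ball at (385,345), and the bystanders haven't moved. I'm handing it in.

```bash
python3 -c "
from station import bot
print(bot.get_obs()['contact_force']);print(bot.hand_in())"
```

```text
[-0.08863311 -0.24555015 -0.27553911]
the job is handed in; nothing more can be done
None
```

The drawbar is coupled to the load cell and the latch handle is down in its clip. I handed the job in at about 16 s of the 54 s allowed, and the hand-in gives no verdict.

1. **Handle up:** I gripped the handle and swung it up until it met its stop, with the force rising to about 27 N.
2. **Coupler down:** With closed fingers I pressed the head to a hard stop. The head top came to 111.8 mm by TCP height, where 112 mm is expected, and the vertical force rose to about 39 N.
3. **Handle down:** I swung the handle down, then pressed the grip from above to a hard stop at 127.4 mm, where 128 mm is expected, at about 29 N.

**Last checks, after backing off:**
- **Handle:** the grip lay level at 127.9 mm, so the handle stayed at angle 0 on its own. I judged the lock from this; I saw no separate sign of the snap.
- **Coupler:** the head was last measured at 112.5 mm, with the handle already most of the way down. After that I checked it only by eye in the scene view, where it was still seated.
- **Robot and surroundings:** the arm was clear with no contact force. The spanner, bearing and hub looked unmoved in the scene picture; I did not look closely at the other loose items.

The scene and top cameras disagreed by about 5 mm across the stand. I settled its position with the wrist camera, and every later contact agreed with that.

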